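# Hang the L-shaped plywood panel level on the drying stand

## Task

Take the L-shaped plywood panel out of the leaning rack and hang it on the drying stand's dowel, right way up, through the one of its four holes that lets it hang level. Leave it hanging there freely and at rest, and leave the plain rectangular panel in its slot.

Things in the scene. Friction and masses are not known exactly. Their poses are not given: they have to be found in the camera images.
- panel: the part to hang: flat L-shaped plywood sheet, uniform, 12 mm thick, about 140 g, 180 mm wide, 150 mm high. Axes: x = sheet normal, y = along width, z = up the sheet; origin at the bottom, mid-thickness, mid-width. Crossbar y -90 to 90, z 108 to 150 mm (top edge); wide leg below it y -90 to 0, z 0 to 108 mm. Four 17 mm round through holes in a row in the crossbar, 18 mm below the top edge
- hole_a (a point): centre of a hole of the panel (mid-thickness), at own y = -70.5, z = 132 mm
- hole_b (a point): centre of a hole of the panel (mid-thickness), at own y = -26.5, z = 132 mm
- hole_c (a point): centre of a hole of the panel (mid-thickness), at own y = +17.5, z = 132 mm
- hole_d (a point): centre of a hole of the panel (mid-thickness), at own y = +61.5, z = 132 mm
- plain: bystander: plain rectangular plywood panel 160 mm wide, 130 mm high, 12 mm thick, three holes near its top, leaning in the other slot in the same way; same axes and kind of origin. To be left there
- rack: fixed wooden rack with two parallel slots, origin on the table under its middle; base 205 x 200 mm, x = towards the back. The slots run along y; each leans 30 degrees from vertical, top to -x, with a backrest 66 mm long on its -x side and a lip 18 mm high on its +x side (lengths along the leaning panel). Draw a panel upward along its own plane; once past the lip it can rise straight
- slot0 (a point): middle of the floor of the front slot (nearer the robot), 30 mm above the table, at rack x = -50 mm. A panel stands here on its lower edge, within 8 mm of the slot's middle, top leaning 30 degrees towards the robot (its own x points away from the robot and up). The L's top 84 mm stand free above the backrest. Which of the two panels is here varies
- slot1 (a point): middle of the floor of the rear slot, 30 mm above the table, at rack x = +50 mm. A panel stands here on its lower edge, within 8 mm of the slot's middle, top leaning 30 degrees towards the robot (its own x points away from the robot and up). The L's top 84 mm stand free above the backrest. Which of the two panels is here varies
- stand: fixed wooden drying stand, origin on the table under the middle of its 130 x 150 mm base. A square 24 mm post (centre at own x = +30 mm, top 256 mm above the table) carries one level dowel, 9 mm diameter, 240 mm above the table, pointing along own -x, roughly towards the robot; free length 110 mm, from the post's face at own x = +18 mm to the tip at -92 mm
- dowel_mid (a point): point on the dowel's axis near the middle of its length, 55 mm from its tip; axes as the stand's (-x points to the tip)
- dowel_tip (a point): the free end of the dowel, on its axis
There are look-alikes about, which are no part of the job. Leave any purple look-alike of the stand alone.

How it is judged:
By the outcome, as a careful person would: the job done as asked, in the order asked, and still so for the second after the job is handed in, with the robot touching nothing.
It also fails if it takes over 45 s, if anything falls off the work surface, if the arm or the gripper's body presses on something with over 40 N, if the wrist force passes 120 N, or if a joint passes its speed limit or range.

## Robot

A 6-joint arm with a two-finger parallel gripper is mounted at the origin on the work surface. World frame = base frame: x ahead of the robot, y to its left, z up, the work surface at z = 0. Lengths are in m, angles in rad, forces in N, time in s.
With the tool pointing down it reaches from about 0.375 to 0.9 m from the base axis. Payload 3.1 kg.
Tool frame: the origin (TCP) lies at the very end of the fingers, on their centre line; the grasp point (between the pads) lies 19 mm behind it; z points along the fingers, y is the direction in which the jaws open and shut (so a half turn about z gives the same grasp; the last joint's range is limited). The gripper opens to 85 mm and grips with 20 to 120 N. Pads are 22 mm wide; open, the fingers measure 114 mm over their backs; the gripper's body (76 mm by 85 mm) begins 54 mm behind the grasp point. The pads swing forward as they close: fully open they stand 13 mm farther back than shut.
Start: joints at [-1.397, 0.527, 1.433, -0, 1.181, -0.178], TCP at [0.216, -0.586, 0.231] pointing down, gripper open.
Joint ranges: [-3.08, 3.08], [-0.75, 2.2], [0.22, 2.44], [-1.43, 4.57], [0, 2.65], [-2.85, 2.85]. Speed limits (rad/s): [2.79, 2.79, 3.14, 3.14, 3.14, 3.14].

## Interface

Orientations are given as a unit quaternion [x, y, z, w].
In Python, from station import manip gives the robot as it stands.
- The arm moves only by the tool send_rows, never from a script. Its argument "motion" is a list of rows, each an object with "gripper": the finger opening in mm, from 0 to 85.4; "travel": the shift along the tool's x, y, z in mm, a list of three; "rotation": the turn, a rotation vector about the tool's x, y, z in degrees, a list of three. In form: [{"gripper": gripper, "travel": [x, y, z], "rotation": [ax, ay, az]}, ...]. A call has 1 to 12 rows; each row shifts and turns the commanded pose from where the row before left it, along the tool's axes as they then stand; what a row does not reach is not made up. A row lasts 1/12 s, in which the tool goes at most 41.7 mm and 7.16 degrees, less where a joint would pass 70% of its speed; a pose out of reach is approached as far as the arm can. A call is refused whole if a number of a shift passes 41.7 or a number of a turn 7.16, either way. A call with a gripper value outside its range is refused whole. The fingers move at their own pace and stop on an object; "newtons" is the grip in N (left out, the last holds). Time passes only in rows, so rows that do not move let the fingers close. It gives the time, the measured TCP pose, the force and the opening at its end, in the units of the state.
- manip.sense(): the state, without advancing time (a new reading comes with each control period).
- manip.snapshot(name): name is "scene" or "top" or "wrist"; returns the picture (480x640x3 uint8, red, green, blue); there is no depth.
- manip.calibration(name): a dict with "fx", "fy", "cx", "cy" (pixels), "cam_to_world" (4x4, takes a point from camera to world coordinates). Camera axes: x right, y down, z forward; pixel columns grow to the right and rows downward; lengths in m; the calibration is good to about 2 mm. The wrist camera is an equidistant fisheye: a pixel r from the principal point sees the ray r / f radians off the axis. A picture is of the moment at which its call begins: read the wrist's pose just before it. calibration takes no time and is no camera call; for the wrist camera it gives the pose at the moment of the call.
- manip.sign_off(): hands the job in, once; it reports no verdict.
The state is a dict: "t": time; "q": joint angles; "qd": joint speeds; "tau": joint torques, N m; "tcp_pos": TCP position; "tool_rot": TCP orientation; "force": force on the tool from outside, world axes, zero at the start; "ft_torque": the same for the moment, N m; "finger_gap": opening from 0.0 (shut) to 1.0 (fully open).
Only numpy, scipy, OpenCV 4.12 (cv2) and the standard library are available. Lean on these libraries where they do the work, as an engineer would, in place of code of your own. Each camera call takes 0.05 s, during which the arm holds its last target. There are 200 camera calls.

## Working session

There is one attempt and no reset: what is moved stays moved. The work goes in short steps, Python scripts to look and compute and a tool call to move; the robot and the scene stay as the last step left them, time stands still between calls to the robot, and variables do not carry over. Pictures are saved under pics/ and viewed, about 8 in all and at most 12, crops included, and the job is handed in when it is done.

Besides the shell and the picture viewer there is one more tool, called after "Call:" by a JSON object that holds its "fn" and its "kwargs", one argument or row to a line. send_rows: Moves the arm, as the interface text tells. Its arguments: {"type":"object","properties":{"motion":{"type":"array","items":{"type":"object","properties":{"gripper":{"type":"number"},"travel":{"type":"array","items":{"type":"number"}},"rotation":{"type":"array","items":{"type":"number"}}}}},"newtons":{"type":"number"}},"required":["motion"]}

```bash
mkdir -p pics; ls; python3 - <<'E'
from station import manip
import cv2,numpy as np
np.set_printoptions(precision=4,suppress=True)
print(manip.sense())
for n in("scene","top"):
    im=manip.snapshot(n); cv2.imwrite(f"pics/{n}0.png",im[:,:,::-1]); c=manip.calibration(n); print(n,c["fx"],c["fy"],c["cx"],c["cy"]);print(np.array(c["cam_to_world"]))
E
```

```text
pics
{'t': 0.0, 'q': array([-1.3965,  0.5285,  1.4339,  0.    ,  1.1814, -0.1785]), 'qd': array([0.0006, 0.001 , 0.0003, 0.0009, 0.0008, 0.0005]), 'tau': array([  0.0002, -44.2352, -17.8022,  -0.0004,   0.0082,   0.    ]), 'tcp_pos': array([ 0.2159, -0.5858,  0.2303]), 'tool_rot': array([ 0.9845,  0.1755,  0.    , -0.0011]), 'force': array([0.1525, 0.2269, 0.491 ]), 'ft_torque': array([-0.0155,  0.0162,  0.0344]), 'finger_gap': 1.002678086368977}
scene 589.0581239810994 589.0581239810994 321.1046742674821 236.37094847001967
[[-0.863   0.3091 -0.3996  0.9772]
 [ 0.5047  0.4921 -0.7093  0.9189]
 [-0.0226 -0.8138 -0.5807  0.908 ]
 [ 0.      0.      0.      1.    ]]
top 577.292112745367 577.292112745367 318.15091456500875 241.9830390113608
[[-0.006  -0.994   0.1094  0.3517]
 [-1.      0.0061  0.0011 -0.0331]
 [-0.0018 -0.1094 -0.994   1.2961]
 [ 0.      0.      0.      1.    ]]
```

View pics/scene0.png

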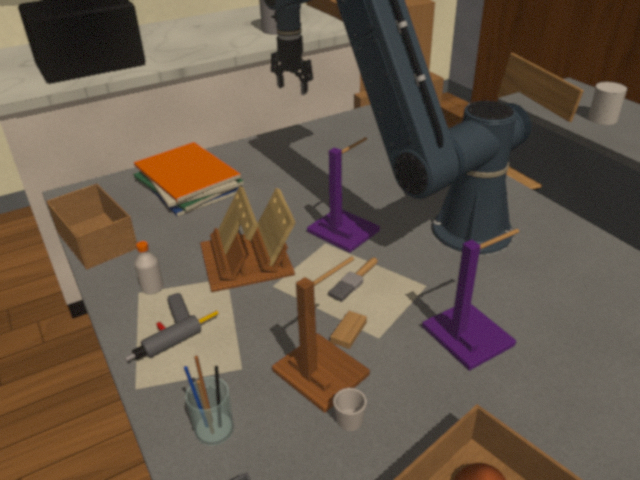

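View pics/top0.png

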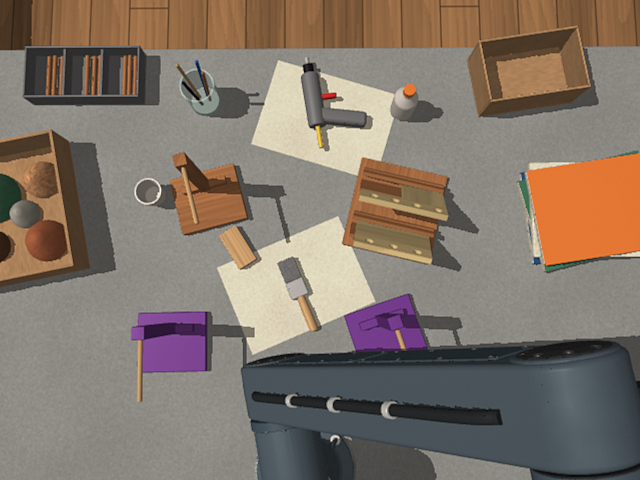

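The scene and top views show the brown stand (top ≈(208,195)), the rack (≈(400,215)) and two purple look-alikes. Next I'll zoom in on the rack and stand.

```bash
python3 - <<'E'
import cv2,numpy as np
a=cv2.imread("pics/top0.png")[145:275,335:460]; b=cv2.imread("pics/scene0.png")[180:290,195:300]; c=cv2.imread("pics/top0.png")[140:240,130:255]; d=cv2.imread("pics/scene0.png")[250:410,265:375]
r=lambda i:cv2.resize(i,(400,300),interpolation=cv2.INTER_CUBIC)
cv2.imwrite("pics/z.png",np.vstack([np.hstack([r(a),r(b)]),np.hstack([r(c),r(d)])]))
E
```

```text
(no output)
```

View pics/z.png

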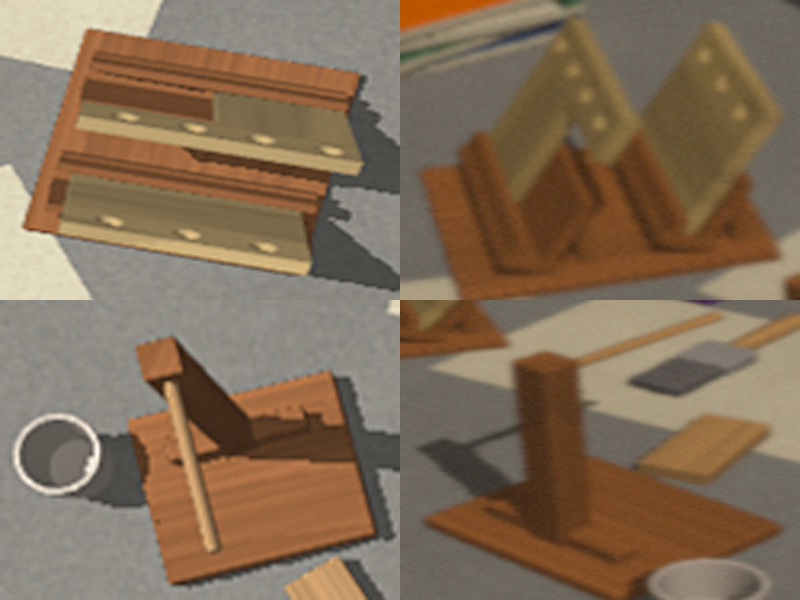

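The L is in the rear slot, with its leg at image right in the top view (world −y). Its holes run d, c, b, a from left to right at about (374,196), (396,200), (417,206), (439,210). The dowel's tip is at about (196,223) and its root at (183,168). The area centroid is at y = −25.3, so hole_b is the right one.

```bash
cat > h.py <<'E'
import numpy as np,cv2
from station import manip
np.set_printoptions(precision=4,suppress=True)
def ray(n,p,c=None):
    c=c or manip.calibration(n);T=np.array(c["cam_to_world"])
    x,y=(p[0]-c["cx"])/c["fx"],(p[1]-c["cy"])/c["fy"]
    if n=="wrist":
        r=np.hypot(x,y);s=np.sin(r)/max(r,1e-9);d=np.array([x*s,y*s,np.cos(r)])
    else: d=np.array([x,y,1.])
    d=T[:3,:3]@d
    return T[:3,3],d/np.linalg.norm(d)
def onz(n,p,z,c=None):
    o,d=ray(n,p,c);return o+d*(z-o[2])/d[2]
def tri(*rs):
    A=0;b=0
    for o,d in rs:
        P=np.eye(3)-np.outer(d,d);A=A+P;b=b+P@o
    x=np.linalg.solve(A,b);return x,max(np.linalg.norm((np.eye(3)-np.outer(d,d))@(x-o)) for o,d in rs)
E
python3 - <<'E'
from h import *
top=[(438.8,210.4),(417.2,205.7),(395.9,200.5),(374.1,195.7)]
sc=[(237.5,196.5),(240.2,206.4),(243.6,215.6),(247,224.7)]
for a,b in zip(top,sc): print("hole",*tri(ray("top",a),ray("scene",b)))
print("tip",*tri(ray("top",(195.6,222)),ray("scene",(353,259.5))),onz("top",(195.6,222),.24))
print("root",*tri(ray("top",(183.1,168.3)),ray("scene",(314.5,283))),onz("top",(183.1,168.3),.24))
# rack base corners, stand base corners (top crop estimates)
for n,p in dict(r1=(361,158),r2=(448,177),r3=(343,244),s1=(170,192+0),s2=(233.5,165),s3=(246,218),s4=(185,234)).items(): print(n,onz("top",p,.012))
im=cv2.imread("pics/top0.png");hsv=cv2.cvtColor(im,cv2.COLOR_BGR2HSV)
print(hsv[168,420],hsv[190,215],hsv[196,430],hsv[230,215])
E
```

```text
hole [ 0.5408 -0.2758  0.142 ] 0.0008012888326079808
hole [ 0.5518 -0.2332  0.1394] 3.4644875704083075e-05
hole [ 0.5623 -0.1899  0.1405] 0.0002769905379409612
hole [ 0.5725 -0.1459  0.1435] 0.00037003609906696076
tip [0.5053 0.1956 0.2388] 0.0016544356788811539 [0.5065 0.1944 0.24  ]
root [0.6038 0.2204 0.2439] 0.003670667551874903 [0.6079 0.2195 0.24  ]
r1 [ 0.6845 -0.1302  0.012 ]
r2 [ 0.6393 -0.3266  0.012 ]
r3 [ 0.4881 -0.0872  0.012 ]
s1 [0.6087 0.3026 0.012 ]
s2 [0.6701 0.1596 0.012 ]
s3 [0.5483 0.1303 0.012 ]
s4 [0.5129 0.2668 0.012 ]
[ 23  14 150] [ 13 142  86] [ 19 102 125] [ 23  14 147]
```

```bash
cat >> h.py <<'E'
from scipy.spatial.transform import Rotation as Ro
def frame(yaw,lean):  # panel axes, deg -> columns x,y,z
    return (Ro.from_euler('z',yaw,degrees=True)*Ro.from_euler('y',-lean,degrees=True)).as_matrix()
def toolR(P): return np.column_stack([P[:,1],P[:,0],-P[:,2]])  # tool x=panel y, y=panel x, z=-panel z
def delta(pos,R):
    s=manip.sense();R0=Ro.from_quat(s["tool_rot"])
    rv=np.degrees((R0.inv()*Ro.from_matrix(R)).as_rotvec())
    w=np.asarray(pos)-s["tcp_pos"]
    print("t %.2f gap %.3f F"%(s["t"],s["finger_gap"]),s["force"],"tcp",s["tcp_pos"],"q",s["q"])
    print("rot deg",rv,"| mm old frame",R0.inv().apply(w)*1e3,"| mm new frame",R.T@w*1e3,"| world",w*1e3)
E
cat > g.py <<'E'
from h import *
Pg=frame(-13,30);Rg=toolR(Pg)
hb=np.array([.545,-.231,.1443])
def at(y,z): return hb+Pg[:,1]*(y+26.5)/1e3+Pg[:,2]*(z-132)/1e3
grasp=at(-4.5,135)+Rg[:,2]*.019
E
python3 - <<'E'
from g import *
print(Rg,grasp)
delta(grasp-Rg[:,2]*.13,Rg)
E
```

```text
[[ 0.225   0.8438  0.4872]
 [ 0.9744 -0.1948 -0.1125]
 [ 0.      0.5    -0.866 ]] [ 0.5577 -0.2114  0.1304]
t 0.10 gap 1.002 F [0.1792 0.5807 0.1701] tcp [ 0.2159 -0.5858  0.2304] q [-1.3965  0.5284  1.4338 -0.      1.1814 -0.1785]
rot deg [-27.5746  14.7831 -55.4615] | mm old frame [ 395.841  -268.9048  -11.9451] | mm new frame [441.7845 165.5468  81.0141] | world [278.542  389.0988  12.6131]
```

Call:
{"fn": "send_rows", "kwargs": {
  "motion": [
    {"gripper":50,"travel":[10,-10,-6],"rotation":[-2.3,1.2,-4.6]},
    {"gripper":50,"travel":[20,-10,-6],"rotation":[-2.3,1.2,-4.6]},
    {"gripper":50,"travel":[20,-10,-6],"rotation":[-2.3,1.2,-4.6]},
    {"gripper":50,"travel":[20,-10,-6],"rotation":[-2.3,1.2,-4.6]},
    {"gripper":50,"travel":[20,0,-6],"rotation":[-2.3,1.2,-4.6]},
    {"gripper":50,"travel":[20,0,-6],"rotation":[-2.3,1.2,-4.6]},
    {"gripper":50,"travel":[20,0,-6],"rotation":[-2.3,1.2,-4.6]},
    {"gripper":50,"travel":[20,0,-6],"rotation":[-2.3,1.2,-4.6]},
    {"gripper":50,"travel":[20,0,-6],"rotation":[-2.3,1.2,-4.6]},
    {"gripper":50,"travel":[20,0,-6],"rotation":[-2.3,1.2,-4.6]},
    {"gripper":50,"travel":[20,0,-6],"rotation":[-2.3,1.2,-4.6]},
    {"gripper":50,"travel":[10,0,-6],"rotation":[-2.3,1.2,-4.6]}
  ]
}}

```text
t: 1.1
tcp_pos: [0.3301, -0.3879, 0.3074]
tool_rot: [0.755, 0.602, 0.159, 0.204]
force: [0.6, 1.2, 0.2]
finger_gap: 0.585
```

```bash
python3 - <<'E'
from g import *
delta(grasp-Rg[:,2]*.13,Rg)
E
```

```text
t 1.10 gap 0.585 F [0.6349 1.1922 0.1706] tcp [ 0.3301 -0.3879  0.3074] q [-1.3679  0.1646  1.913   0.605   0.9196 -1.4818]
rot deg [-0.0176  0.2599  0.165 ] | mm old frame [223.5     69.8861 113.2099] | mm new frame [223.1843  69.208  114.2445] | world [164.2635 191.1317 -64.3346]
```

Call:
{"fn": "send_rows", "kwargs": {
  "motion": [
    {"gripper":50,"travel":[18,5,5],"rotation":[0,0,0]},
    {"gripper":50,"travel":[25,8,10],"rotation":[0,0,0]},
    {"gripper":50,"travel":[25,8,12],"rotation":[0,0,0]},
    {"gripper":50,"travel":[25,8,12],"rotation":[0,0,0]},
    {"gripper":50,"travel":[25,8,15],"rotation":[0,0.3,0.2]},
    {"gripper":50,"travel":[25,8,15],"rotation":[0,0,0]},
    {"gripper":50,"travel":[25,8,15],"rotation":[0,0,0]},
    {"gripper":50,"travel":[25,8,15],"rotation":[0,0,0]},
    {"gripper":50,"travel":[20,6,10],"rotation":[0,0,0]},
    {"gripper":50,"travel":[10,3,5],"rotation":[0,0,0]},
    {"gripper":50,"travel":[0,0,0],"rotation":[0,0,0]},
    {"gripper":50,"travel":[0,0,0],"rotation":[0,0,0]}
  ]
}}

```text
t: 2.1
tcp_pos: [0.4953, -0.2007, 0.2424]
tool_rot: [0.758, 0.6, 0.16, 0.202]
force: [0.1, -0.4, 0.9]
finger_gap: 0.586
```

```bash
python3 - <<'E'
from g import *
delta(grasp-Rg[:,2]*.13,Rg)
c=manip.calibration("wrist");im=manip.snapshot("wrist");cv2.imwrite("pics/w1.png",im[:,:,::-1])
import json;json.dump({k:(np.array(v).tolist()) for k,v in c.items() if k in("fx","fy","cx","cy","cam_to_world")},open("pics/w1.json","w"))
print(c)
E
```

```text
t 2.10 gap 0.586 F [ 0.0542 -0.4023  0.8968] tcp [ 0.4953 -0.2007  0.2424] q [-0.7325  0.2606  2.0236  0.5739  0.4564 -0.9691]
rot deg [-0.1459  0.1198 -0.2332] | mm old frame [ 3.6775 -1.2758 -1.4426] | mm new frame [ 3.6856 -1.2571 -1.4381] | world [-0.9323  3.9978  0.6169]
{'fx': 371.64829954431775, 'fy': 371.64829954431775, 'cx': 319.11556316077815, 'cy': 241.89793422124725, 'cam_to_world': array([[ 0.8442, -0.36  ,  0.3972,  0.4436],
       [-0.1997, -0.8988, -0.3903, -0.1142],
       [ 0.4975,  0.2502, -0.8306,  0.367 ],
       [ 0.    ,  0.    ,  0.    ,  1.    ]])}
```

View pics/w1.png

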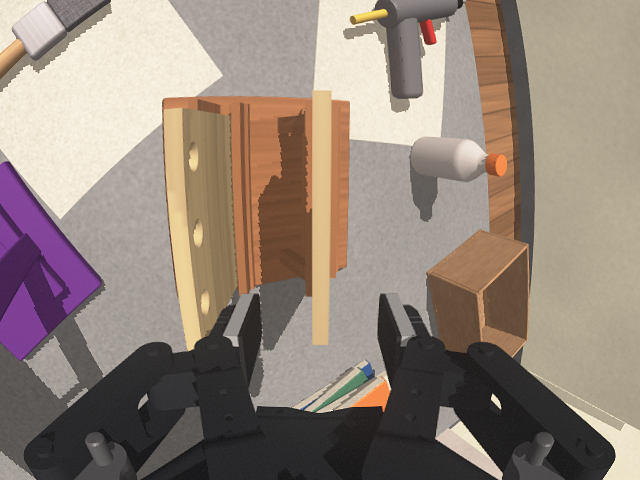

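The wrist view shows the L's top edge end-on, running from (321,91) at the y=+90 end to (320,345) at the y=−90 end. It is centred between the fingers. I'll convert those ends to positions.

```bash
python3 - <<'E'
from g import *
import json
c=json.load(open("pics/w1.json"))
im=cv2.imread("pics/w1.png");hsv=cv2.cvtColor(im,cv2.COLOR_BGR2HSV)
m=((hsv[:,:,1]>50)&(hsv[:,:,2]>165)).astype(np.uint8);m[:,:300]=0;m[:,345:]=0;m[:70]=0;m[365:]=0
n,l,st,ce=cv2.connectedComponentsWithStats(m);i=1+np.argmax(st[1:,4]);print(st[i])
L=l==i
o0=at(0,150)
def hit(p):
    o,d=ray("wrist",p,c);nz=Pg[:,2];return o+d*((o0-o)@nz)/(d@nz)
ys=np.where(L.any(1))[0]
pts=[]
for y in (ys[0]+1,150,250,ys[-1]-1):
    xs=np.where(L[y])[0];a=hit((xs[0]-.5,y));b=hit((xs[-1]+.5,y));
    print(y,xs[0],xs[-1],"panel coords mm (x,y) of two edges",Pg.T@(a-o0)*1e3,Pg.T@(b-o0)*1e3)
E
```

```text
[ 300   90   45  255 7827]
91 312 331 panel coords mm (x,y) of two edges [-2.2618 90.9083 -0.    ] [10.2452 90.8681  0.    ]
150 307 344 panel coords mm (x,y) of two edges [-5.6645 53.1253  0.    ] [18.415  53.0852  0.    ]
250 312 344 panel coords mm (x,y) of two edges [ -3.1039 -13.4115  -0.    ] [ 19.1041 -13.5016   0.    ]
343 312 328 panel coords mm (x,y) of two edges [ -4.0223 -86.7901   0.    ] [  8.6981 -86.8323  -0.    ]
```

```bash
cat >> g.py <<'E'
hb=hb+Pg[:,0]*.003+Pg[:,1]*.002
Pg=frame(-13.5,30);Rg=toolR(Pg)
grasp=at(-4.5,135)+Rg[:,2]*.019
E
python3 -c "
from g import *
delta(grasp,Rg)"
```

```text
t 2.15 gap 0.585 F [-0.0372 -0.5403 -0.221 ] tcp [ 0.4952 -0.2016  0.2428] q [-0.7339  0.2601  2.0233  0.5739  0.4563 -0.9691]
rot deg [-0.1019 -0.0671  0.1403] | mm old frame [  6.8844   1.8592 128.9226] | mm new frame [  7.0397   1.6129 128.9175] | world [  65.6794   -8.5285 -110.8394]
```

Call:
{"fn": "send_rows", "kwargs": {
  "motion": [
    {"gripper":50,"travel":[3,1,10],"rotation":[0,0,0]},
    {"gripper":50,"travel":[4,0.8,16],"rotation":[0,0,0]},
    {"gripper":50,"travel":[0,0,18],"rotation":[0,0,0]},
    {"gripper":50,"travel":[0,0,18],"rotation":[0,0,0]},
    {"gripper":50,"travel":[0,0,18],"rotation":[0,0,0]},
    {"gripper":50,"travel":[0,0,18],"rotation":[0,0,0]},
    {"gripper":50,"travel":[0,0,16],"rotation":[0,0,0]},
    {"gripper":50,"travel":[0,0,10],"rotation":[0,0,0]},
    {"gripper":50,"travel":[0,0,5],"rotation":[0,0,0]},
    {"gripper":50,"travel":[0,0,0],"rotation":[0,0,0]}
  ]
}}

```text
t: 2.98
tcp_pos: [0.5608, -0.2112, 0.1302]
tool_rot: [0.759, 0.598, 0.159, 0.202]
force: [-0.1, 0.3, 0.4]
finger_gap: 0.586
```

```bash
python3 -c "
from g import *
delta(grasp,Rg)
cv2.imwrite('pics/w2.png',manip.snapshot('wrist')[:,:,::-1])"
```

```text
t 2.98 gap 0.586 F [-0.1156  0.3123  0.3589] tcp [ 0.5608 -0.2112  0.1302] q [-0.6481  0.5538  1.9793  1.0201  0.2364 -1.3701]
rot deg [-0.1983 -0.0214 -0.0156] | mm old frame [ 1.045   0.6852 -1.5899] | mm new frame [ 1.0442  0.6909 -1.5879] | world [0.0536 1.061  1.7207]
```

View pics/w2.png

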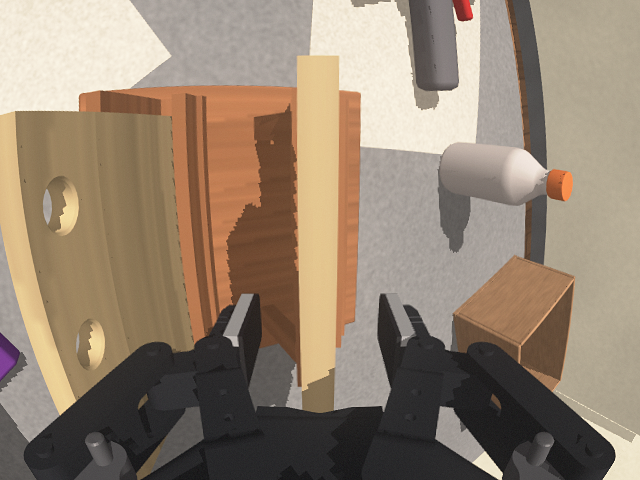

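The panel's top edge runs down columns 298–338, centred between the pads (260–378). Closing now.

Call:
{"fn": "send_rows", "kwargs": {
  "motion": [
    {"gripper":5,"travel":[0,0,0],"rotation":[0,0,0]},
    {"gripper":5,"travel":[0,0,0],"rotation":[0,0,0]},
    {"gripper":5,"travel":[0,0,0],"rotation":[0,0,0]},
    {"gripper":5,"travel":[0,0,0],"rotation":[0,0,0]},
    {"gripper":5,"travel":[0,0,0],"rotation":[0,0,0]},
    {"gripper":5,"travel":[0,0,0],"rotation":[0,0,0]},
    {"gripper":5,"travel":[0,0,0],"rotation":[0,0,0]},
    {"gripper":5,"travel":[0,0,0],"rotation":[0,0,0]}
  ],
  "newtons": 70
}}

```text
t: 3.7
tcp_pos: [0.5607, -0.2099, 0.1324]
tool_rot: [0.758, 0.599, 0.16, 0.203]
force: [-4.0, 0.1, 6.2]
finger_gap: 0.13
```

Call:
{"fn": "send_rows", "kwargs": {
  "motion": [
    {"gripper":5,"travel":[0,0,-5],"rotation":[0,0,0]},
    {"gripper":5,"travel":[0,0,-8],"rotation":[0,0,0]},
    {"gripper":5,"travel":[0,0,-10],"rotation":[0,0,0]},
    {"gripper":5,"travel":[0,0,-12],"rotation":[0,0,0]},
    {"gripper":5,"travel":[0,0,-15],"rotation":[0,0,0]},
    {"gripper":5,"travel":[0,0,-20],"rotation":[0,0,0]},
    {"gripper":5,"travel":[0,0,-20],"rotation":[0,0,0]},
    {"gripper":5,"travel":[0,0,-10],"rotation":[0,0,0]}
  ]
}}

```text
t: 4.37
tcp_pos: [0.5119, -0.198, 0.2199]
tool_rot: [0.758, 0.599, 0.16, 0.203]
force: [-0.1, 0.0, -1.8]
finger_gap: 0.131
```

```bash
python3 -c "
from g import *
delta(grasp-Rg[:,2]*.1,Rg)
cv2.imwrite('pics/w3.png',manip.snapshot('wrist')[:,:,::-1])"
```

```text
t 4.37 gap 0.131 F [-0.1363  0.0033 -1.8405] tcp [ 0.5119 -0.198   0.2199] q [-0.6981  0.322   2.0209  0.6254  0.392  -0.9989]
rot deg [-0.0686 -0.0683  0.1439] | mm old frame [-0.3579 -0.2728  1.3502] | mm new frame [-0.357  -0.2735  1.3503] | world [ 0.3428 -0.4495 -1.3062]
```

View pics/w3.png

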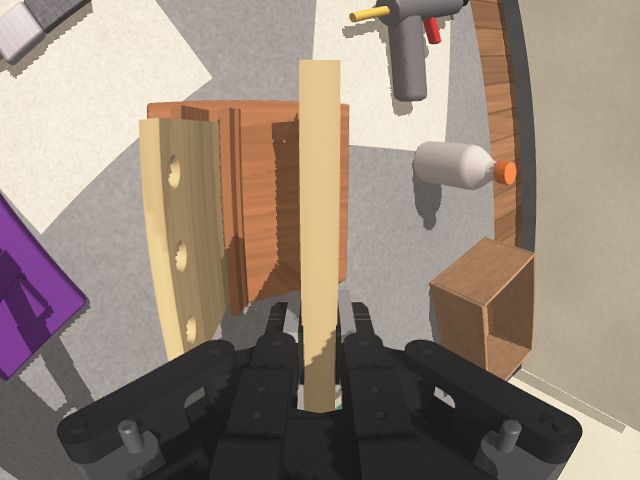

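The panel is held and clear of the slot, with its top edge at columns 300–340. Next I'll plan the transfer.

```bash
cat > s.py <<'E'
from h import *
Ps=frame(13.7,0);Rs=toolR(Ps)
tip=np.array([.5055,.195,.24])
# TCP for hole b located at point p (own y=-4.5 grasp, z=116 at TCP)
def tcp_for(p,ty=22.,tz=-16.): return p+Ps[:,1]*ty/1e3+Ps[:,2]*tz/1e3
E
python3 -c "
from s import *
for p in [(138,333),(134,340),(200,323),(140,400)]: print(onz('top',p,.25))
for p in [(370,322),(385,318)]: print(onz('top',p,.25))
T=tcp_for(tip-Ps[:,0]*.05+[0,0,.05]);print(T)
delta(T,Rs)"
```

```text
[0.3046 0.2921 0.25  ]
[0.2923 0.2989 0.25  ]
[0.3217 0.1812 0.25  ]
[0.1873 0.2852 0.25  ]
[ 0.3217 -0.1241  0.25  ]
[ 0.3287 -0.1512  0.25  ]
[0.4517 0.2045 0.274 ]
t 4.42 gap 0.135 F [-0.0209 -0.0731 -0.6704] tcp [ 0.512  -0.1981  0.2209] q [-0.6982  0.3199  2.0209  0.6257  0.3921 -0.9991]
rot deg [ 29.4577   7.1422 -26.4054] | mm old frame [ 377.77   -104.4826 -122.1755] | mm new frame [405.4399  36.7787 -53.0981] | world [-60.2913 402.6154  53.0981]
```

Call:
{"fn": "send_rows", "kwargs": {
  "motion": [
    {"gripper":5,"travel":[0,5,-8.7],"rotation":[0,0,0]},
    {"gripper":5,"travel":[0,9,-15.6],"rotation":[0,0,0]},
    {"gripper":5,"travel":[0,9,-15.6],"rotation":[0,0,0]},
    {"gripper":5,"travel":[0,9,-15.6],"rotation":[0,0,0]},
    {"gripper":5,"travel":[0,8,-14],"rotation":[0,0,0]},
    {"gripper":5,"travel":[8,0,0],"rotation":[4.2,1.0,-3.8]},
    {"gripper":5,"travel":[15,0,0],"rotation":[4.2,1.0,-3.8]},
    {"gripper":5,"travel":[20,0,0],"rotation":[4.2,1.0,-3.8]},
    {"gripper":5,"travel":[20,0,0],"rotation":[4.2,1.0,-3.8]},
    {"gripper":5,"travel":[20,0,0],"rotation":[4.2,1.0,-3.8]},
    {"gripper":5,"travel":[20,0,0],"rotation":[4.2,1.0,-3.8]},
    {"gripper":5,"travel":[20,0,0],"rotation":[4.2,1.0,-3.8]}
  ]
}}

```text
t: 5.42
tcp_pos: [0.5135, -0.0754, 0.2955]
tool_rot: [0.615, 0.788, -0.002, -0.001]
force: [-0.1, -0.8, -2.2]
finger_gap: 0.13
```

```bash
python3 -c "
from s import *
T=tcp_for(tip-Ps[:,0]*.05+[0,0,.05])
delta(T,Rs)"
```

```text
t 5.42 gap 0.130 F [-0.0777 -0.8324 -2.1986] tcp [ 0.5135 -0.0754  0.2955] q [-0.3598  0.3107  1.6112 -0.0028  1.2235 -0.6037]
rot deg [-0.2655 -0.0014  0.3309] | mm old frame [286.5396   8.0073  21.4628] | mm new frame [286.5813   6.2527  21.4889] | world [-61.7986 279.9087 -21.4889]
```

Call:
{"fn": "send_rows", "kwargs": {
  "motion": [
    {"gripper":5,"travel":[24,0,0],"rotation":[0,0,0]},
    {"gripper":5,"travel":[28,0,0],"rotation":[0,0,0]},
    {"gripper":5,"travel":[30,0,0],"rotation":[0,0,0]},
    {"gripper":5,"travel":[30,0,0],"rotation":[0,0,0]},
    {"gripper":5,"travel":[30,0,0],"rotation":[0,0,0]},
    {"gripper":5,"travel":[30,0,0],"rotation":[0,0,0]},
    {"gripper":5,"travel":[30,0,0],"rotation":[0,0,0]},
    {"gripper":5,"travel":[30,0,0],"rotation":[0,0,0]},
    {"gripper":5,"travel":[28,0,0],"rotation":[0,0,0]},
    {"gripper":5,"travel":[18,0,0],"rotation":[0,0,0]},
    {"gripper":5,"travel":[8,0,0],"rotation":[0,0,0]},
    {"gripper":5,"travel":[0,0,0],"rotation":[0,0,0]}
  ]
}}

```text
t: 6.42
tcp_pos: [0.4442, 0.2029, 0.2949]
tool_rot: [0.616, 0.788, -0.001, -0.001]
force: [0.2, -0.7, -2.3]
finger_gap: 0.129
```

```bash
python3 - <<'E'
from s import *
import json
T=tcp_for(tip-Ps[:,0]*.05+[0,0,.05])
delta(T,Rs)
c=manip.calibration("wrist");w=manip.snapshot("wrist");cv2.imwrite('pics/w4.png',w[:,:,::-1])
json.dump({k:(np.array(v).tolist()) for k,v in c.items() if k in("fx","fy","cx","cy","cam_to_world")},open("pics/w4.json","w"))
s=manip.snapshot("scene");cv2.imwrite('pics/s4.png',s[:,:,::-1])
t=manip.snapshot("top");cv2.imwrite('pics/t4.png',t[:,:,::-1])
r=lambda i:cv2.resize(i,(400,300),interpolation=cv2.INTER_CUBIC)
im=np.vstack([np.hstack([r(w),r(w[180:330,270:470])]),np.hstack([r(s[200:320,260:420]),r(t[120:270,100:300])])])
cv2.imwrite("pics/m4.png",im[:,:,::-1])
E
```

```text
t 6.42 gap 0.129 F [ 0.2063 -0.7436 -2.2869] tcp [0.4442 0.2029 0.2949] q [ 0.1995  0.2648  1.6823 -0.0008  1.1968 -0.0448]
rot deg [-0.1372  0.0349  0.314 ] | mm old frame [-0.1918  7.7864 20.9075] | mm new frame [-0.162   7.7372 20.926 ] | world [  7.5555   1.6751 -20.926 ]
```

View pics/m4.png

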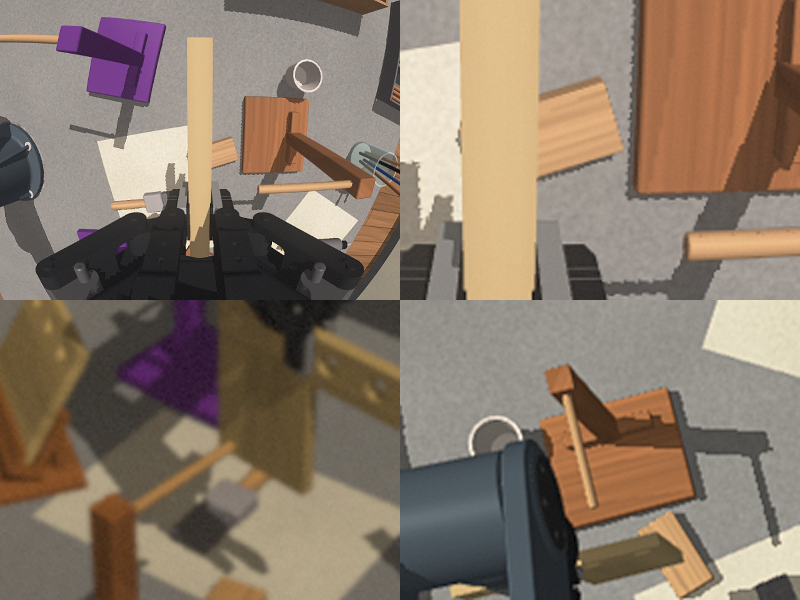

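The wrist view shows the dowel's tip at about (413,303) and its root at about (563,295), with the panel in front of the tip. In the scene view hole c is at about (390,215) and hole d at about (410,234), and the leg is on the −y side. The panel looks upright.

```bash
python3 - <<'E'
from s import *
import json
c=json.load(open("pics/w4.json"))
w=cv2.imread("pics/w4.png");h=cv2.cvtColor(w,cv2.COLOR_BGR2HSV).astype(int)
d=(h[:,:,1]>75)&(h[:,:,2]>140)
for x in (416,430,460,500,540):
    ys=np.where(d[285:325,x])[0]+285
    if len(ys): print(x,ys.min(),ys.max(),onz("wrist",(x,(ys.min()+ys.max())/2),.24,c))
xs=np.where(d[303,395:560])[0]+395;print("tip col",xs.min(),onz("wrist",(xs.min(),303),.2400,c))
print("root",onz("wrist",(560,295),.24,c))
# panel end/edges in tool panel coords at top edge
s=manip.sense();R=Ro.from_quat(s["tool_rot"]).as_matrix();t=s["tcp_pos"]
e=(h[:,:,1]>60)&(h[:,:,2]>150)
for y in (64,120,200,260):
    xs=np.where(e[y,295:345])[0]+295
    for x in (xs.min()-.5,xs.max()+.5):
        print(y,x,"tool mm",R.T@(onz("wrist",(x,y),t[2]+.034,c)-t)*1e3)
ys=np.where(e[40:100,320])[0]+40;print("end row",ys.min(),R.T@(onz("wrist",(320,ys.min()-.5),t[2]+.034,c)-t)*1e3)
# holes c,d in scene onto panel back face
for p in ((390,214.8),(410,234)):
    o,dd=ray("scene",p);n=R[:,1];k=((t+n*.006-o)@n)/(dd@n);print("hole tool mm",R.T@(o+dd*k-t)*1e3)
# dowel tip in top now
for p in ((100+195*.5,120+206*.5),):print("top tip",onz("top",p,.24))
E
```

```text
416 296 309 [0.5074 0.1917 0.24  ]
430 295 308 [0.5159 0.1943 0.24  ]
460 294 307 [0.5353 0.199  0.24  ]
500 292 304 [0.563  0.2064 0.24  ]
540 290 301 [0.5941 0.2142 0.24  ]
tip col 414 [0.5062 0.1912 0.24  ]
root [0.6118 0.2179 0.24  ]
64 298.5 tool mm [ 95.0918  -6.486  -34.1581]
64 340.5 tool mm [ 95.1264   5.6049 -34.1816]
120 298.5 tool mm [ 78.389   -6.4578 -34.1282]
120 340.5 tool mm [ 78.4274   5.679  -34.1518]
200 299.5 tool mm [ 54.6435  -6.2786 -34.086 ]
200 339.5 tool mm [ 54.6865   5.6513 -34.1091]
260 300.5 tool mm [ 35.6892  -6.178  -34.0522]
260 344.5 tool mm [ 35.7397   7.5527 -34.0788]
end row 60 [ 96.426   -0.3001 -34.1725]
hole tool mm [ 23.1418   6.     -37.7343]
hole tool mm [ 69.5915   6.     -19.1554]
top tip [0.5046 0.1908 0.24  ]
```

The hole heights read from the scene view don't agree with the level top edge the wrist view shows. I'll project the expected hole positions into the scene view to check.

```bash
python3 - <<'E'
from s import *
s=manip.sense();R=Ro.from_quat(s["tool_rot"]).as_matrix();t=s["tcp_pos"]
c=manip.calibration("scene");T=np.linalg.inv(np.array(c["cam_to_world"]))
im=cv2.imread("pics/s4.png")
x0,y0,k=330,180,8
z=cv2.resize(im[y0:y0+75,x0:x0+100],None,fx=k,fy=k,interpolation=cv2.INTER_CUBIC)
def pr(v):
    q=T[:3,:3]@(t+R@np.array(v)/1e3)+T[:3,3];return q[0]/q[2]*c["fx"]+c["cx"],q[1]/q[2]*c["fy"]+c["cy"]
for hx in(-64.1,-20.1,23.9,67.9):
    u,v=pr((hx,6,-16));print(u,v);cv2.circle(z,(int((u-x0+.5)*k),int((v-y0+.5)*k)),5,(0,0,255),2)
for e in((96.4,6,-34),(96.4,6,8),(6.4,6,8),(6.4,6,116)):
    u,v=pr(e);cv2.circle(z,(int((u-x0+.5)*k),int((v-y0+.5)*k)),5,(255,0,0),2)
cv2.imwrite("pics/s4z.png",z)
E
```

```text
353.8232790578151 206.5924071513589
371.36287604103796 215.63033414018074
389.7724386542797 225.1165431422333
409.1183384792059 235.08523457328442
```

View pics/s4z.png

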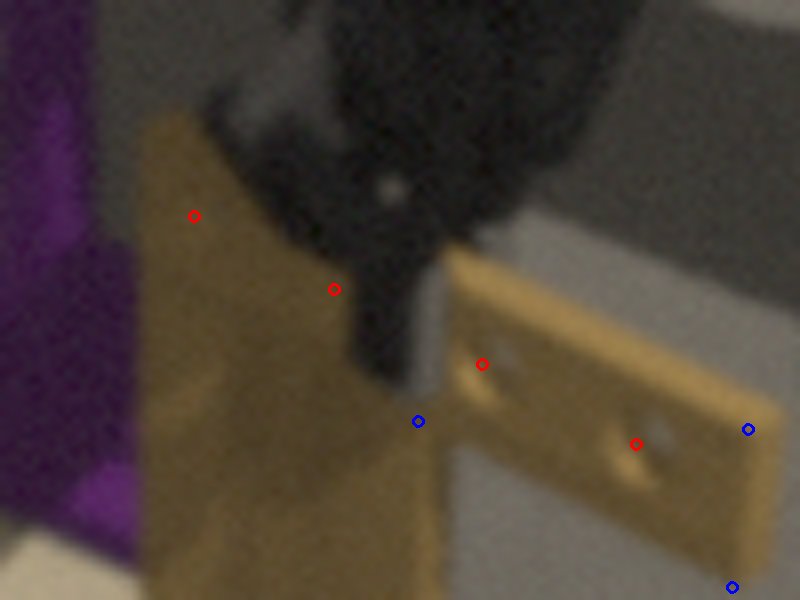

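The projected points match: holes c and d land within about 1 px of the image, so the panel sits level in the grip. Now I'll align hole_b with the dowel tip using the wrist-relative numbers.

```bash
sed -i 's/13.7/14.2/; s/\[.5055,.195,.24\]/[.5062,.1912,.24]/; s/ty=22./ty=20.1/' s.py; python3 -c "
from s import *
delta(tcp_for(tip-Ps[:,0]*.022),Rs)"
```

```text
t 6.57 gap 0.131 F [-0.4076 -0.5882 -1.3317] tcp [0.4451 0.2006 0.2952] q [ 0.1952  0.2642  1.6823 -0.002   1.1969 -0.045 ]
rot deg [-0.1113  0.1024 -0.3983] | mm old frame [-3.6002 35.1196 71.1453] | mm new frame [-3.971  34.955  71.2066] | world [ 34.8611   4.7251 -71.2066]
```

The arm was still settling by about 2 mm during that measurement, so I'll redo it at rest.

```bash
cat > meas.py <<'E'
from s import *
s=manip.sense();c=manip.calibration("wrist");w=manip.snapshot("wrist");s2=manip.sense()
print("drift mm",(s2["tcp_pos"]-s["tcp_pos"])*1e3)
R=Ro.from_quat(s["tool_rot"]).as_matrix();t=s["tcp_pos"]
h=cv2.cvtColor(w,cv2.COLOR_RGB2HSV).astype(int)
d=(h[:,:,1]>75)&(h[:,:,2]>140)
p=[]
for x in range(370,560,30):
    ys=np.where(d[240:325,x])[0]+240
    if len(ys)and np.ptp(ys)<25: q=onz("wrist",(x,(ys.min()+ys.max())/2),.24,c);p.append(q);print(x,ys.min(),ys.max(),q,R.T@(q-t)*1e3)
e=(h[:,:,1]>60)&(h[:,:,2]>150)
ys=np.where(e[40:100,320])[0]+40;print("end row",ys.min(),R.T@(onz("wrist",(320,ys.min()-.5),t[2]+.034,c)-t)*1e3)
v=p[-1]-p[0];print("dowel yaw",np.degrees(np.arctan2(v[1],v[0])),"tool yaw",np.degrees(np.arctan2(R[1,1],R[0,1])))
E
python3 meas.py
```

```text
drift mm [ 0.1272 -0.2279  0.1035]
370 240 255 [0.4709 0.216  0.24  ] [ 8.9224 28.8137 55.135 ]
490 288 300 [0.5557 0.2047 0.24  ] [-22.3049 108.473   55.0368]
520 286 298 [0.5778 0.2104 0.24  ] [-21.9726 131.3195  54.992 ]
550 284 295 [0.602  0.2169 0.24  ] [-21.4459 156.4035  54.9424]
end row 60 [ 94.0465   0.421  -34.1696]
dowel yaw 0.41361381265643116 tool yaw 13.801563019962751
```

```bash
sed -i 's/14.2/14.5/; s/\[.5062,.1912,.24\]/[.5062,.1917,.24]/; s/ty=20.1/ty=22.45/' s.py; python3 -c "
from s import *
delta(tcp_for(tip-Ps[:,0]*.022),Rs)"
```

```text
t 6.62 gap 0.131 F [ 0.3186  0.5226 -1.5957] tcp [0.4452 0.2003 0.2953] q [ 0.1946  0.2641  1.6823 -0.0019  1.1969 -0.0448]
rot deg [-0.0995  0.0963 -0.7423] | mm old frame [-0.6096 35.0227 71.2509] | mm new frame [-1.1823 34.8873 71.3101] | world [ 34.0721   7.5905 -71.3101]
```

Call:
{"fn": "send_rows", "kwargs": {
  "motion": [
    {"gripper":5,"travel":[0,0,8],"rotation":[0,0,-0.7]},
    {"gripper":5,"travel":[-1.2,0,14],"rotation":[0,0,0]},
    {"gripper":5,"travel":[0,0,16],"rotation":[0,0,0]},
    {"gripper":5,"travel":[0,0,16],"rotation":[0,0,0]},
    {"gripper":5,"travel":[0,5,12],"rotation":[0,0,0]},
    {"gripper":5,"travel":[0,10,5.3],"rotation":[0,0,0]},
    {"gripper":5,"travel":[0,10,0],"rotation":[0,0,0]},
    {"gripper":5,"travel":[0,7,0],"rotation":[0,0,0]},
    {"gripper":5,"travel":[0,3,0],"rotation":[0,0,0]},
    {"gripper":5,"travel":[0,0,0],"rotation":[0,0,0]},
    {"gripper":5,"travel":[0,0,0],"rotation":[0,0,0]},
    {"gripper":5,"travel":[0,0,0],"rotation":[0,0,0]}
  ]
}}

```text
t: 7.62
tcp_pos: [0.4786, 0.2088, 0.2246]
tool_rot: [0.612, 0.791, -0.001, 0.0]
force: [-0.0, -0.8, -0.6]
finger_gap: 0.129
```

```bash
python3 meas.py; python3 - <<'E'
from s import *
delta(tcp_for(tip-Ps[:,0]*.022),Rs)
w=manip.snapshot("wrist");s=manip.snapshot("scene")
r=lambda i:cv2.resize(i,(800,300),interpolation=cv2.INTER_CUBIC)
cv2.imwrite("pics/m5.png",np.vstack([r(w[180:330,200:600]),r(s[205:295,270:510])])[:,:,::-1]);cv2.imwrite("pics/s5.png",s[:,:,::-1])
E
```

```text
drift mm [-0.1292 -0.0035 -0.0648]
460 279 296 [0.5289 0.2371 0.24  ] [ 14.7035  55.7636 -15.5282]
end row 60 [ 94.0694   0.381  -34.1263]
dowel yaw 0.0 tool yaw 14.536367696123971
t 7.67 gap 0.129 F [ 0.0258 -0.6111 -1.69  ] tcp [0.4785 0.2088 0.2245] q [ 0.1981  0.3992  1.6956 -0.0016  1.0481 -0.0548]
rot deg [-0.0786  0.075   0.0357] | mm old frame [-1.063   0.5638  0.4976] | mm new frame [-1.0633  0.5638  0.497 ] | world [ 0.812  -0.8883 -0.497 ]
```

View pics/m5.png

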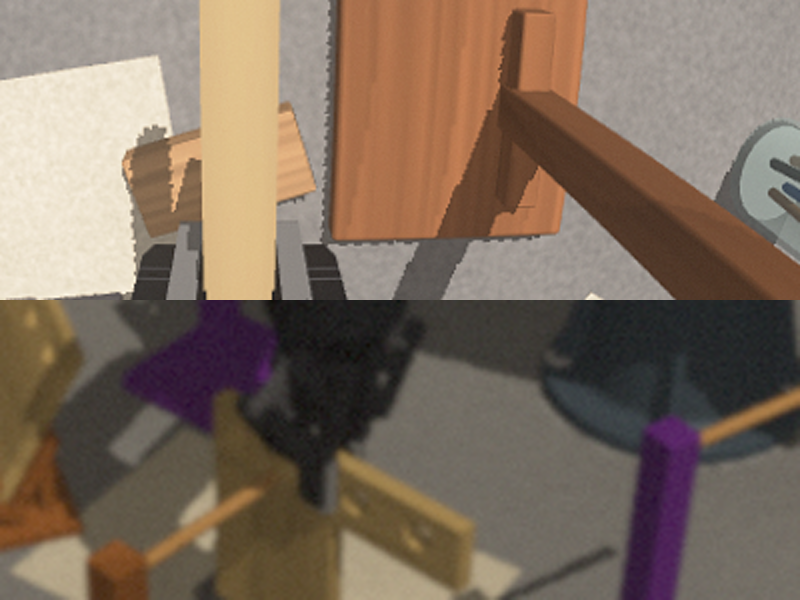

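The panel stands just in front of the tip. In the scene view the dowel ends beside the finger at about (350,259), and in the wrist view the dowel lies below my crop. One numeric check of the dowel's row in the wrist picture, then I'll insert.

```bash
sed -i 's/d\[240:325,x\])\[0\]+240/d[300:420,x])[0]+300/; s/range(370,560,30)/range(400,600,20)/; s/<25/<40/' meas.py; python3 meas.py; python3 -c "
from s import *
delta(tcp_for(tip-Ps[:,0]*.022),Rs)"
```

```text
drift mm [ 0.01    0.0173 -0.0414]
480 356 366 [0.5536 0.2056 0.24  ] [-21.9516  71.8604 -15.6519]
500 354 371 [0.5646 0.2063 0.24  ] [-24.0302  82.7656 -15.6641]
520 352 369 [0.5755 0.2089 0.24  ] [-24.2863  93.8752 -15.6789]
540 349 366 [0.5867 0.212  0.24  ] [-24.116  105.582  -15.6951]
560 347 362 [0.599  0.2152 0.24  ] [-24.1165 118.2043 -15.7123]
end row 60 [ 94.0894   0.3692 -34.1234]
dowel yaw 11.859459387968332 tool yaw 14.533886756184112
t 7.82 gap 0.136 F [ 0.1756 -0.0495 -1.3719] tcp [0.4785 0.2088 0.2244] q [ 0.1981  0.3994  1.6957 -0.0016  1.0479 -0.0548]
rot deg [-0.0813  0.0754  0.0368] | mm old frame [-1.0709  0.5474  0.3766] | mm new frame [-1.0711  0.5476  0.376 ] | world [ 0.7983 -0.8998 -0.376 ]
```

Call:
{"fn": "send_rows", "kwargs": {
  "motion": [
    {"gripper":5,"travel":[-1.6,0,0.3],"rotation":[0,0,0]},
    {"gripper":5,"travel":[0,4,0],"rotation":[0,0,0]},
    {"gripper":5,"travel":[0,5,0],"rotation":[0,0,0]},
    {"gripper":5,"travel":[0,5,0],"rotation":[0,0,0]},
    {"gripper":5,"travel":[0,4,0],"rotation":[0,0,0]},
    {"gripper":5,"travel":[0,4,0],"rotation":[0,0,0]},
    {"gripper":5,"travel":[0,4,0],"rotation":[0,0,0]},
    {"gripper":5,"travel":[0,0,0],"rotation":[0,0,0]},
    {"gripper":5,"travel":[0,0,0],"rotation":[0,0,0]}
  ]
}}

```text
t: 8.57
tcp_pos: [0.5046, 0.2138, 0.2237]
tool_rot: [0.612, 0.791, -0.001, -0.0]
force: [-0.6, 0.2, -1.9]
finger_gap: 0.124
```

```bash
python3 meas.py; python3 -c "
from s import *
delta(tcp_for(tip+Ps[:,0]*.052),Rs)"
```

```text
drift mm [-0.3265 -0.0564 -0.0278]
480 354 366 [0.5789 0.2115 0.24  ] [-20.8588  71.3072 -16.4049]
500 352 369 [0.5895 0.2128 0.24  ] [-22.3295  81.9736 -16.4216]
520 350 367 [0.6002 0.2153 0.24  ] [-22.5573  92.9679 -16.4405]
540 349 363 [0.6116 0.2182 0.24  ] [-22.6606 104.6488 -16.4608]
end row 60 [ 94.0661   0.3794 -34.1246]
dowel yaw 11.434081538878953 tool yaw 14.527231333402849
t 8.62 gap 0.130 F [ 0.1676 -0.7704 -1.7218] tcp [0.5042 0.2138 0.2237] q [ 0.1976  0.4341  1.6345 -0.0016  1.075  -0.0552]
rot deg [-0.1201  0.0737  0.0276] | mm old frame [ 0.5802 48.3704 -0.4376] | mm new frame [ 0.6039 48.3709 -0.3354] | world [46.679  12.6958  0.3354]
```

Hole_b is now lined up with the dowel (−22.5 against −22.4 mm), with no contact force. Sliding on.

Call:
{"fn": "send_rows", "kwargs": {
  "motion": [
    {"gripper":5,"travel":[0,4,-0.4],"rotation":[0,0,0]},
    {"gripper":5,"travel":[0,5,0],"rotation":[0,0,0]},
    {"gripper":5,"travel":[0,6,0],"rotation":[0,0,0]},
    {"gripper":5,"travel":[0,6,0],"rotation":[0,0,0]},
    {"gripper":5,"travel":[0,6,0],"rotation":[0,0,0]},
    {"gripper":5,"travel":[0,6,0],"rotation":[0,0,0]},
    {"gripper":5,"travel":[0,6,0],"rotation":[0,0,0]},
    {"gripper":5,"travel":[0,5,0],"rotation":[0,0,0]},
    {"gripper":5,"travel":[0,3,0],"rotation":[0,0,0]},
    {"gripper":5,"travel":[0,0,0],"rotation":[0,0,0]},
    {"gripper":5,"travel":[0,0,0],"rotation":[0,0,0]}
  ]
}}

```text
t: 9.53
tcp_pos: [0.5498, 0.2255, 0.224]
tool_rot: [0.612, 0.791, -0.001, -0.0]
force: [0.3, 0.2, -0.9]
finger_gap: 0.128
```

```bash
python3 - <<'E'
from s import *
delta(tcp_for(tip+Ps[:,0]*.052),Rs)
s=manip.snapshot("scene");t=manip.snapshot("top")
r=lambda i:cv2.resize(i,(400,400),interpolation=cv2.INTER_CUBIC)
cv2.imwrite("pics/m6.png",np.hstack([r(s[190:310,280:400]),r(t[130:250,120:240])])[:,:,::-1])
E
```

```text
t 9.53 gap 0.128 F [ 0.2929  0.2443 -0.8827] tcp [0.5498 0.2255 0.224 ] q [ 0.2021  0.4952  1.5182 -0.0016  1.1301 -0.0507]
rot deg [-0.1166  0.0749  0.0243] | mm old frame [ 0.6166  1.2781 -0.0082] | mm new frame [ 0.6172  1.2778 -0.0048] | world [1.0826 0.9175 0.0048]
```

View pics/m6.png

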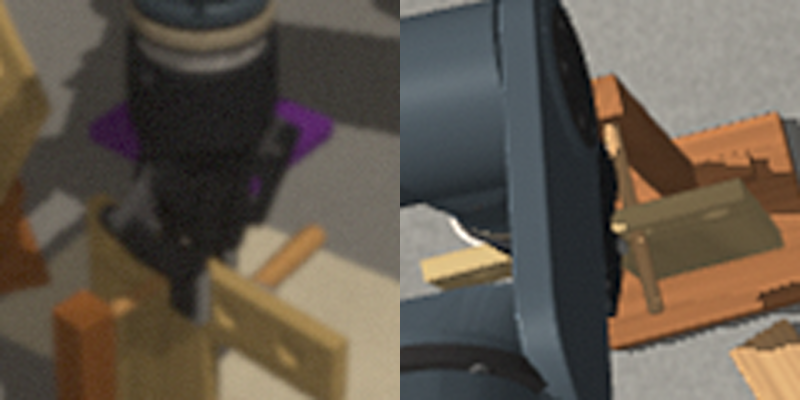

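The top view shows the dowel coming out on both sides of the sheet, at about (612,150) and (650,270) in the crop. Now I'll lower until it bears.

Call:
{"fn": "send_rows", "kwargs": {
  "motion": [
    {"gripper":5,"travel":[0,0,1.2],"rotation":[0,0,0]},
    {"gripper":5,"travel":[0,0,1.2],"rotation":[0,0,0]},
    {"gripper":5,"travel":[0,0,1],"rotation":[0,0,0]},
    {"gripper":5,"travel":[0,0,0],"rotation":[0,0,0]},
    {"gripper":5,"travel":[0,0,0],"rotation":[0,0,0]}
  ]
}}

```text
t: 10.05
tcp_pos: [0.5497, 0.2255, 0.2214]
tool_rot: [0.612, 0.791, -0.001, 0.0]
force: [-0.5, -0.7, 4.1]
finger_gap: 0.129
```

```bash
python3 -c "
from h import *
a=[]
print(manip.sense()['force'],manip.sense()['ft_torque'],manip.sense()['tcp_pos'])"
```

```text
[-0.4702 -0.7068  4.1348] [-0.0797  0.2638 -0.0455] [0.5497 0.2255 0.2214]
```

It bears with about 5 N, so I'll release.

Call:
{"fn": "send_rows", "kwargs": {
  "motion": [
    {"gripper":16,"travel":[0,0,0],"rotation":[0,0,0]},
    {"gripper":20,"travel":[0,0,0],"rotation":[0,0,0]},
    {"gripper":25,"travel":[0,0,0],"rotation":[0,0,0]},
    {"gripper":30,"travel":[0,0,0],"rotation":[0,0,0]},
    {"gripper":36,"travel":[0,0,0],"rotation":[0,0,0]},
    {"gripper":40,"travel":[0,0,0],"rotation":[0,0,0]},
    {"gripper":40,"travel":[0,0,0],"rotation":[0,0,0]},
    {"gripper":40,"travel":[0,0,0],"rotation":[0,0,0]},
    {"gripper":40,"travel":[0,0,0],"rotation":[0,0,0]}
  ]
}}

```text
t: 10.8
tcp_pos: [0.5499, 0.2256, 0.2208]
tool_rot: [0.612, 0.791, -0.001, 0.0]
force: [-0.6, -0.1, -1.1]
finger_gap: 0.468
```

```bash
python3 - <<'E'
from s import *
print(manip.sense()['force'],manip.sense()['finger_gap'])
w=manip.snapshot("wrist");s=manip.snapshot("scene")
r=lambda i:cv2.resize(i,(400,300),interpolation=cv2.INTER_CUBIC)
cv2.imwrite("pics/m7.png",np.hstack([r(w),r(s[190:310,270:430])])[:,:,::-1])
E
```

```text
[-0.6297 -0.0656 -1.0731] 0.46843565572882073
```

View pics/m7.png

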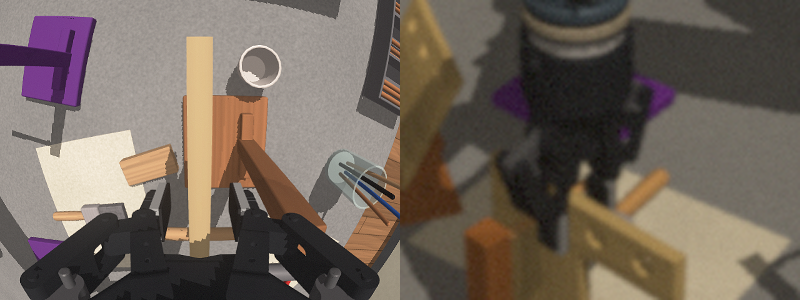

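The wrist view shows the panel free between the open fingers, with the dowel visible on both sides at row ≈233. I'll withdraw straight up.

Call:
{"fn": "send_rows", "kwargs": {
  "motion": [
    {"gripper":40,"travel":[0,0,-5],"rotation":[0,0,0]},
    {"gripper":40,"travel":[0,0,-8],"rotation":[0,0,0]},
    {"gripper":40,"travel":[0,0,-10],"rotation":[0,0,0]},
    {"gripper":40,"travel":[0,0,-14],"rotation":[0,0,0]},
    {"gripper":40,"travel":[0,0,-18],"rotation":[0,0,0]},
    {"gripper":40,"travel":[0,0,-22],"rotation":[0,0,0]},
    {"gripper":40,"travel":[0,0,-24],"rotation":[0,0,0]},
    {"gripper":40,"travel":[0,0,-24],"rotation":[0,0,0]},
    {"gripper":40,"travel":[0,0,-20],"rotation":[0,0,0]},
    {"gripper":40,"travel":[0,0,-10],"rotation":[0,0,0]},
    {"gripper":40,"travel":[0,0,0],"rotation":[0,0,0]},
    {"gripper":40,"travel":[0,0,0],"rotation":[0,0,0]}
  ]
}}

```text
t: 11.9
tcp_pos: [0.5499, 0.2258, 0.3762]
tool_rot: [0.612, 0.791, -0.001, 0.0]
force: [0.2, -0.3, 0.6]
finger_gap: 0.473
```

Call:
{"fn": "send_rows", "kwargs": {
  "motion": [
    {"gripper":40,"travel":[0,-15,0],"rotation":[0,0,0]},
    {"gripper":40,"travel":[0,-20,0],"rotation":[0,0,0]},
    {"gripper":40,"travel":[0,-20,0],"rotation":[0,0,0]},
    {"gripper":40,"travel":[0,-20,0],"rotation":[0,0,0]},
    {"gripper":40,"travel":[0,-15,0],"rotation":[0,0,0]},
    {"gripper":40,"travel":[0,0,0],"rotation":[0,0,0]},
    {"gripper":40,"travel":[0,0,0],"rotation":[0,0,0]},
    {"gripper":40,"travel":[0,0,0],"rotation":[0,0,0]},
    {"gripper":40,"travel":[0,0,0],"rotation":[0,0,0]},
    {"gripper":40,"travel":[0,0,0],"rotation":[0,0,0]},
    {"gripper":40,"travel":[0,0,0],"rotation":[0,0,0]},
    {"gripper":40,"travel":[0,0,0],"rotation":[0,0,0]}
  ]
}}

```text
t: 12.9
tcp_pos: [0.4634, 0.2033, 0.3756]
tool_rot: [0.612, 0.791, -0.001, -0.0]
force: [-0.3, 0.6, 0.1]
finger_gap: 0.475
```

Call:
{"fn": "send_rows", "kwargs": {
  "motion": [
    {"gripper":40,"travel":[0,0,0],"rotation":[0,0,0]},
    {"gripper":40,"travel":[0,0,0],"rotation":[0,0,0]},
    {"gripper":40,"travel":[0,0,0],"rotation":[0,0,0]},
    {"gripper":40,"travel":[0,0,0],"rotation":[0,0,0]},
    {"gripper":40,"travel":[0,0,0],"rotation":[0,0,0]},
    {"gripper":40,"travel":[0,0,0],"rotation":[0,0,0]},
    {"gripper":40,"travel":[0,0,0],"rotation":[0,0,0]},
    {"gripper":40,"travel":[0,0,0],"rotation":[0,0,0]},
    {"gripper":40,"travel":[0,0,0],"rotation":[0,0,0]},
    {"gripper":40,"travel":[0,0,0],"rotation":[0,0,0]},
    {"gripper":40,"travel":[0,0,0],"rotation":[0,0,0]},
    {"gripper":40,"travel":[0,0,0],"rotation":[0,0,0]}
  ]
}}

```text
t: 13.9
tcp_pos: [0.4629, 0.2032, 0.3759]
tool_rot: [0.612, 0.791, -0.001, 0.0]
force: [1.8, -0.3, 0.4]
finger_gap: 0.466
```

```bash
python3 - <<'E'
from s import *
s=manip.sense();print(s['t'],s['force'],s['tcp_pos'])
s=manip.snapshot("scene");w=manip.snapshot("wrist");
s2=manip.snapshot("scene")
print("motion diff",cv2.absdiff(s,s2)[190:310,270:430].mean(),cv2.absdiff(s,s2)[0:60,0:100].mean())
r=lambda i:cv2.resize(i,(400,300),interpolation=cv2.INTER_CUBIC)
cv2.imwrite("pics/m8.png",np.vstack([np.hstack([r(w),r(s[190:310,270:430])]),np.hstack([r(s),r(manip.snapshot("top"))])])[:,:,::-1])
E
```

```text
13.9 [ 1.8314 -0.2527  0.4331] [0.4629 0.2032 0.3759]
motion diff 2.1308680555555557 3.486388888888889
```

View pics/m8.png

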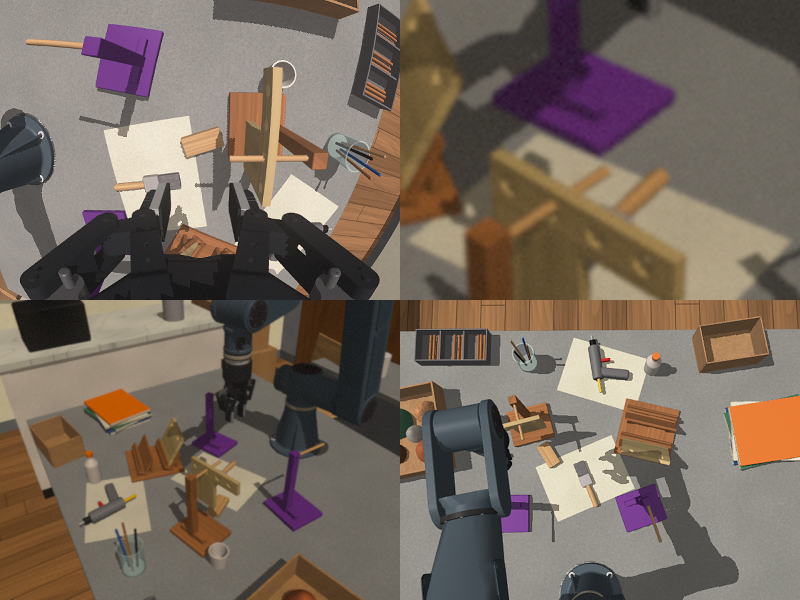

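The panel hangs level on hole_b: hole a is free on the leg side and c and d on the other. The dowel shows on both sides, nothing is moving, and the plain panel is still in its slot. Handing in.

```bash
python3 -c "
from station import manip
print(manip.sign_off())"
```

```text
the job is handed in; nothing more can be done
None
```

I took the L-shaped panel out of the rear slot and hung it right way up on the brown stand's dowel. It hangs through hole_b, the hole nearest its centre of mass, about 50 mm in from the tip. The job was handed in at about 14 s; the hand-in reported no verdict.

**Last checks:** the final pictures show the dowel coming out on both sides of the sheet and the panel hanging level. Two frames of the panel 0.1 s apart differ by no more than camera noise. The plain panel is still in its slot. The gripper is clear of the panel, about 15 cm above where it let go and 9 cm back towards the robot.

**Checks that disagreed:**
- **Hole heights:** my first pixel reading of holes c and d made the panel look tilted. Projecting the expected hole positions into the picture showed that reading was wrong.
- **Sideways position:** one measurement was off by about 2 mm because the arm was still settling, so I repeated it at rest before sliding the panel on.
- **Force:** the last reading showed 1.8 N with the gripper in free air. I took it for sensor noise and did not check further.

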